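# Move the dry serving board to the storage rail

## Robot

A 6-joint arm with a two-finger parallel gripper is mounted at the origin on a cart in front of the work surface, level with it; the furniture and walls round the work are solid. World frame = base frame: x ahead of the robot, y to its left, z up, the work surface at z = 0. Lengths are in m, angles in rad, forces in N, time in s.
With the tool pointing down it reaches from about 0.375 to 0.825 m from the base axis. Payload 5.5 kg.
Tool frame: the origin (TCP) lies at the very end of the fingers, on their centre line; the grasp point (between the pads) lies 19 mm behind it; z points along the fingers, y is the line along which they close (so a half turn about z gives the same grasp; the last joint's range is limited). The gripper opens to 85 mm and grips with 20 to 120 N. Pads are 22 mm wide; open, the fingers measure 114 mm over their backs; the gripper's body (76 mm by 85 mm) begins 54 mm behind the grasp point. The pads swing forward as they close: fully open they stand 13 mm farther back than shut.
Start: joints at [1.129, 0.314, -0.047, 1.21, 0, 1.571], TCP at [0.257, 0.542, 0.231] pointing down, gripper open.
Joint ranges: [-2.67, 2.67], [-0.69, 1.73], [-1.03, 1.25], [-2.08, 2.16], [-1.42, 1.45], [-3.14, 3.14]. Speed limits (rad/s): [2.39, 2.39, 3.01, 3.14, 3.14, 3.14].

## Interface

Orientations are given as a 3x3 rotation matrix whose columns are the frame's x, y, z axes.
In Python, from rig import bot, eyes, cut_out gives the robot as it stands. The module is installed in compiled form; this text tells all that it offers.
- The arm moves only by the shell command python3 -m inch 'ROWS' [FORCE]. ROWS is JSON, a list that holds one entry, the list of rows, each a list of 7 numbers: the opening, from 0 (shut) to 1 (fully open), then the shift along the tool's x, y, z in cm, then the turn, a rotation vector about the tool's x, y, z in rad. A call has exactly 8 rows; each row is the pose to reach, as a shift and turn from the pose commanded when the call began, along the tool's axes at that moment; what a row does not reach only later rows make up. A row lasts 1/8 s, in which the tool goes at most 62.5 mm and 10.7 degrees, less where a joint would pass 70% of its speed; a pose out of reach is approached as far as the arm can. A call with a gripper value outside its range is refused whole. The fingers move at their own pace and stop on an object; FORCE is the grip in N (left out, the last holds). Time passes only in rows, so rows that repeat a pose let the fingers close, or fill a call up. It gives the time, the measured TCP pose, the force, the opening and the grip force at its end, in the units of the state.
- bot.get_state(): the state, without advancing time (a new reading comes with each control period).
- eyes.read_camera(name): name is "side" or "top"; returns a dict with "img" (480x640x3 uint8, blue, green, red), "depth" (480x640 float32, m along the optical axis (not along the pixel's ray), 0 where there is no reading), "camera_matrix" (3x3 intrinsics, pixels), "T" (4x4, takes a point from camera to world coordinates). Camera axes: x right, y up, looking along -z (the intrinsics and any distortion apply to the point x, -y, -z); pixel columns grow to the right and rows downward; lengths in m; the calibration is good to about 2 mm. A picture is of the moment at which its call begins.
- bot.close_job(): hands the job in; it is judged then, once.
Trained networks look in a picture, given as the dict that the camera call returned (one of the last four; its "shot" number tells which), for a name from the list of things; names that differ only in an ending like _2 or _b are one class to them, and where a whole thing is asked for, a point or a joint stands for the part that bears it (a point fixed in the world has none). Each returns a list of dicts, best first, with "confidence" (0 to 1); they miss things now and then, are a little off and sometimes report something else, mostly with a low value. They report only what shows in the picture. A call takes as long as a camera call.
- cut_out(picture, name): "mask" (480x640 bool, what is visible of it) and "box" ([centre column, centre row, width, height] in pixels, round what is visible of it).
The state is a dict: "clock": time; "joint_positions": joint angles; "qvel": joint speeds; "joint_efforts": joint torques, N m; "tool_pos": TCP position; "ee_rot": TCP orientation; "wrist_force": force on the tool from outside, world axes, zero at the start; "ft_torque": the same for the moment, N m; "opening": finger opening in m; "grasp_force": force on a finger pad.
Only numpy, scipy, OpenCV 4.12 (cv2) and the standard library are available. Lean on these libraries where they do the work, as an engineer would, in place of code of your own. Each camera call takes 0.05 s, during which the arm holds its last target. There are 200 camera calls.

## Task

The small wooden serving board on the white drying stand is dry: put it away on the dark storage stand. The bar goes through the closed hole of its handle, so bring it out over the upturned end stop of the one bar and in over the end stop of the other without letting it drop, and leave it hanging freely, close to the post, so that the outer half of the storage bar stays free. Leave the other kitchen things where they are.

Things in the scene. Friction and masses are not known exactly. Their poses are not given: they have to be found in the camera images.
- board: light wooden serving board, 192 mm tall, 12 mm thick throughout, 0.25 kg, hanging upright. Origin: middle of its lower edge; z up towards the handle, x through its thickness (at first along the drying bar), y across its width. Blade 116 mm wide, z=0 to 90 mm; above it a handle loop 66 mm wide round a closed hole, outer top at z=165 mm; then a grip tab
- hole_top (a point): middle of the top of the board's hole, z=150 mm on the board; rests on top of the bar when it hangs. The hole is 36 mm wide (y) and goes down to z=90 mm; its top is a half circle of radius 18 mm. To pass an end stop level, the board must be raised at least 27 and at most 48 mm from where it hangs
- grip_tab (a point): where to take the board from above: middle of the flat tab on top of the handle loop, at z=178 mm on the board. The tab is 36 mm wide (y), 12 mm thick (x), from z=165 mm to its round end at z=192 mm; grasp it across the thickness or the width
- drying_stand: white, at the left, arm pointing right towards the storage stand; fixed. Origin on the worktop under its upright post (18 mm thick, top at 205 mm); +z up, +x along its arm from the post to the free end. Arm: level round bar 10 mm thick, its axis 200 mm up (top of bar 205 mm), from the post to x=150 mm. Base plate x=-40 to 170 mm, 100 mm wide, a drip tray with a rim 20 mm high
- drying_stop (a point): the drying stand's end stop: at x=150 mm the bar turns straight up, 10 mm thick, and ends in a 14 mm ball; this point is the top of the ball, 229 mm above the worktop, 24 mm above the top of the bar
- storage_stand: dark steel on dark wood, at the right, arm pointing left; fixed. Origin on the worktop under its upright post (18 mm thick, top at 205 mm); +z up, +x along its arm from the post to the free end. Arm: level round bar 10 mm thick, its axis 200 mm up (top of bar 205 mm), from the post to x=150 mm. Base plate x=-40 to 170 mm, 100 mm wide, 12 mm high. Outer half of bar: x over 75 mm
- storage_stop (a point): the storage stand's end stop: at x=150 mm the bar turns straight up, 10 mm thick, and ends in a 14 mm ball; this point is the top of the ball, 229 mm above the worktop, 24 mm above the top of the bar
- mug: white mug with light blue pattern, 91 mm tall, bystander behind the stands; origin under its middle
- pepper_mill: dark wooden pepper mill, 58 mm wide, 130 mm tall, bystander behind the stands; origin under its middle
- sugar_jar: glass sugar jar with a red cap, 68 mm wide, 100 mm tall, bystander behind the stands; origin under its middle
- timer: red and white kitchen timer, 65 mm wide, 61 mm tall, bystander behind the stands; origin under its middle
- tea_light: small tea light in a grey cup, 38 mm wide, 15 mm tall, bystander on the worktop between the two stands; origin under its middle

How it is judged:
On the way:
1. the board, held in the gripper and upright, has come out past the end stop of the drying stand, its hole clear of the bar (x of hole_top in the frame of drying_stand above 0.168 m and angle between board's own z axis and vertical below 0.5 rad and contact force between the fingers and board above 0.5 N and contact force between board and drying_stand below 0.1 N), for 0.1 s.
At the end, for the whole second after the job is handed in: The board hangs at rest, released and upright (within 0.15 rad), on the storage bar: the top of its hole is 197 to 212 mm above the foot of the stand, within 12 mm of the bar's axis sideways and 10 to 75 mm from the post's axis along the bar (x of hole_top in the frame of storage_stand between 0.01 and 0.075 m and y of hole_top in the frame of storage_stand between -0.012 and 0.012 m and z of hole_top in the frame of storage_stand between 0.197 and 0.212 m and angle between board's own z axis and vertical below 0.15 rad and linear speed of board below 0.03 m/s and contact force between the fingers and board below 0.05 N); the robot touches nothing.
It fails at once if the board is dropped or set down: its lower edge comes below 30 mm (height (world z) of board below 0.03 m).
It fails at once if a bystander is moved by more than 25 mm or tipped (distance of any of mug, pepper_mill, sugar_jar, timer, tea_light from where it was at the start of the episode above 0.025 m or angle between any of mug, pepper_mill, sugar_jar, timer's own z axis and vertical above 0.35 rad).
It also fails if it takes over 48 s, if anything falls off the work surface, if the arm or the gripper's body presses on something with over 40 N, if the wrist force passes 120 N, or if a joint passes its speed limit or range.

## Working session

There is one attempt and no reset: what is moved stays moved. The work goes in short steps, Python scripts to look and compute and a shell command to move; the robot and the scene stay as the last step left them, time stands still between calls to the robot, and variables do not carry over. Pictures are saved under pics/ and viewed, at most 10 in all, crops included, and the job is handed in when it is done.

```bash
mkdir -p pics; cat > h.py <<'E'
import numpy as np, cv2
from rig import bot, eyes, cut_out
def pts(p,mask):
    K=p["camera_matrix"];T=np.array(p["T"]);d=p["depth"]
    v,u=np.nonzero(mask&(d>0));z=d[v,u]
    P=np.c_[(u-K[0,2])/K[0,0]*z,-(v-K[1,2])/K[1,1]*z,-z]
    return P@T[:3,:3].T+T[:3,3]
E
python3 - <<'E'
from h import *
np.set_printoptions(precision=4,suppress=True)
s=bot.get_state();print(s["clock"],s["tool_pos"],s["ee_rot"],s["opening"])
ims=[]
for c in("side","top"):
    p=eyes.read_camera(c);ims.append(p["img"]);cv2.imwrite(f"pics/{c}0.png",p["img"])
    print(c,p["T"])
    for n in("board","drying_stand","storage_stand","tea_light","mug","pepper_mill","sugar_jar","timer"):
        for r in cut_out(p,n)[:2]:
            if r["confidence"]<.3: continue
            q=pts(p,r["mask"]);
            print(n,round(r["confidence"],2),np.round(r["box"]),np.percentile(q,[2,50,98],axis=0).round(3).tolist() if len(q) else 0)
E
```

```text
0.0 [0.2563 0.5419 0.2305] [[-0.904   0.4276 -0.0007]
 [ 0.4276  0.904  -0.0015]
 [ 0.     -0.0017 -1.    ]] 0.08595235907368336
side [[ 0.9473  0.2357 -0.217   0.3283]
 [-0.3203  0.7136 -0.623  -0.6815]
 [ 0.0081  0.6597  0.7515  0.9567]
 [ 0.      0.      0.      1.    ]]
board 0.63 [242. 171.  44.  69.] [[0.386, 0.233, 0.057], [0.431, 0.251, 0.122], [0.482, 0.271, 0.242]]
drying_stand 0.89 [252. 194.  75. 107.] [[0.371, 0.138, 0.005], [0.449, 0.216, 0.011], [0.513, 0.318, 0.209]]
storage_stand 0.98 [319. 334.  64. 150.] [[0.431, -0.312, -0.001], [0.478, -0.231, 0.011], [0.536, -0.107, 0.205]]
tea_light 0.79 [273. 283.  11.  17.] [[0.424, -0.008, -0.001], [0.441, 0.011, 0.007], [0.458, 0.029, 0.015]]
mug 0.83 [357. 200.  35.  42.] [[0.677, 0.1, 0.003], [0.71, 0.153, 0.058], [0.753, 0.208, 0.089]]
pepper_mill 0.7 [373. 255.  21.  45.] [[0.659, -0.048, 0.004], [0.679, -0.037, 0.064], [0.705, -0.009, 0.125]]
pepper_mill 0.54 [321. 336.  65. 151.] [[0.431, -0.312, 0.006], [0.478, -0.234, 0.011], [0.535, -0.113, 0.205]]
sugar_jar 0.89 [342. 175.  22.  42.] [[0.679, 0.238, 0.008], [0.699
[... 439 characters left out ...]
.144, 0.005], [0.444, 0.224, 0.014], [0.511, 0.346, 0.208]]
storage_stand 0.86 [415. 301.  95.  52.] [[0.435, -0.305, 0.006], [0.484, -0.205, 0.013], [0.538, -0.108, 0.208]]
tea_light 0.52 [318. 317.  16.  20.] [[0.425, -0.006, -0.0], [0.441, 0.011, 0.008], [0.46, 0.029, 0.015]]
mug 0.66 [255. 204.  50.  29.] [[0.677, 0.104, 0.001], [0.711, 0.168, 0.02], [0.741, 0.208, 0.093]]
pepper_mill 0.95 [332. 210.  24.  33.] [[0.661, -0.046, 0.005], [0.679, -0.02, 0.111], [0.708, 0.007, 0.128]]
sugar_jar 0.82 [203. 205.  38.  26.] [[0.604, 0.168, 0.005], [0.696, 0.259, 0.094], [0.726, 0.3, 0.616]]
timer 0.59 [393. 216.  29.  29.] [[0.647, -0.196, 0.003], [0.673, -0.164, 0.044], [0.707, -0.137, 0.065]]
```

```bash
python3 - <<'E'
from h import *
np.set_printoptions(precision=4,suppress=True)
ims=[]
for c in("top","side"):
    p=eyes.read_camera(c);ims.append(cv2.resize(p["img"][100:420,130:530],None,fx=1,fy=1))
    q=pts(p,np.ones((480,640),bool))
    for n,lo,hi in(("dry",.08,.40),("sto",-.35,-.05)):
        s=q[(q[:,2]>.19)&(q[:,2]<.235)&(q[:,1]>lo)&(q[:,1]<hi)&(q[:,0]>.34)&(q[:,0]<.6)]
        print(c,n,len(s))
        for y in np.arange(lo,hi,.012):
            k=s[(s[:,1]>=y)&(s[:,1]<y+.012)]
            if len(k):print("  %.3f n%d x %.4f..%.4f med %.4f zmax %.4f zmed %.4f ymin %.4f ymax %.4f"%(y,len(k),k[:,0].min(),k[:,0].max(),np.median(k[:,0]),k[:,2].max(),np.median(k[:,2]),k[:,1].min(),k[:,1].max()))
    r=cut_out(p,"board")[0];b=pts(p,r["mask"])
    t=b[(b[:,2]>.2)&(b[:,2]<.26)];print("tab",len(t),t[t[:,2]>.225].mean(0),t[t[:,2]>.225].min(0),t[t[:,2]>.225].max(0))
    for l,h in((.03,.14),(.14,.22),(.22,.235),(.235,.26)):
        k=b[(b[:,2]>l)&(b[:,2]<h)]
        if len(k)>5:
            m=np.median(k,0);e=np.linalg.svd(k[:,:2]-k[:,:2].mean(0),full_matrices=0)[2][0];print(l,len(k),k.mean(0),np.ptp(k,axis=0),e)
cv2.imwrite("pics/c1.png",np.hstack(ims))
E
```

```text
top dry 553
  0.152 n19 x 0.4665..0.4784 med 0.4723 zmax 0.2313 zmed 0.2254 ymin 0.1586 ymax 0.1638
  0.164 n31 x 0.4632..0.4783 med 0.4704 zmax 0.2305 zmed 0.2269 ymin 0.1641 ymax 0.1760
  0.176 n30 x 0.4592..0.4713 med 0.4652 zmax 0.2075 zmed 0.2049 ymin 0.1770 ymax 0.1876
  0.188 n33 x 0.4553..0.4673 med 0.4612 zmax 0.2119 zmed 0.2048 ymin 0.1881 ymax 0.2000
  0.200 n31 x 0.4513..0.4634 med 0.4573 zmax 0.2080 zmed 0.2038 ymin 0.2008 ymax 0.2117
  0.212 n29 x 0.4474..0.4575 med 0.4533 zmax 0.2124 zmed 0.2049 ymin 0.2132 ymax 0.2237
  0.224 n34 x 0.4415..0.4534 med 0.4475 zmax 0.2096 zmed 0.2037 ymin 0.2240 ymax 0.2357
  0.236 n71 x 0.4076..0.4495 med 0.4258 zmax 0.2270 zmed 0.2040 ymin 0.2369 ymax 0.2480
  0.248 n90 x 0.4057..0.4555 med 0.4356 zmax 0.2349 zmed 0.2131 ymin 0.2481 ymax 0.2591
  0.260 n49 x 0.4278..0.4679 med 0.4598 zmax 0.2342 zmed 0.2069 ymin 0.2602 ymax 0.2715
  0.272 n32 x 0.4238..0.4637 med 0.4298 zmax 0.2088 zmed 0.2040 ymin 0.2726 ymax 0.2838
  0.284 n32 x 0.4199..0.4318 med 0.4259 zmax 0.2091 zmed 0.2040 ymin 0.2841 ymax 0.2954
  0.296 n54 x 0.4119..0.4280 med
[... 4088 characters left out ...]
6 med 0.4914 zmax 0.2047 zmed 0.2022 ymin -0.1576 ymax -0.1463
  -0.146 n29 x 0.4883..0.4982 med 0.4928 zmax 0.2045 zmed 0.2024 ymin -0.1460 ymax -0.1348
  -0.134 n72 x 0.4891..0.5012 med 0.4942 zmax 0.2294 zmed 0.2189 ymin -0.1329 ymax -0.1221
  -0.122 n1 x 0.4936..0.4936 med 0.4936 zmax 0.2235 zmed 0.2235 ymin -0.1188 ymax -0.1188
tab 280 [0.4355 0.2535 0.2355] [0.4191 0.245  0.2251] [0.4534 0.2634 0.2462]
0.03 970 [0.4322 0.2508 0.0975] [0.1101 0.3142 0.1094] [-0.9067 -0.4218]
0.14 432 [0.4327 0.2516 0.1792] [0.0898 0.1086 0.0799] [0.9421 0.3354]
0.22 84 [0.4357 0.2521 0.2278] [0.0352 0.0134 0.0147] [-0.9694 -0.2456]
0.235 65 [0.4358 0.2546 0.2407] [0.029  0.0165 0.0109] [-0.9575 -0.2884]
```

View pics/c1.png

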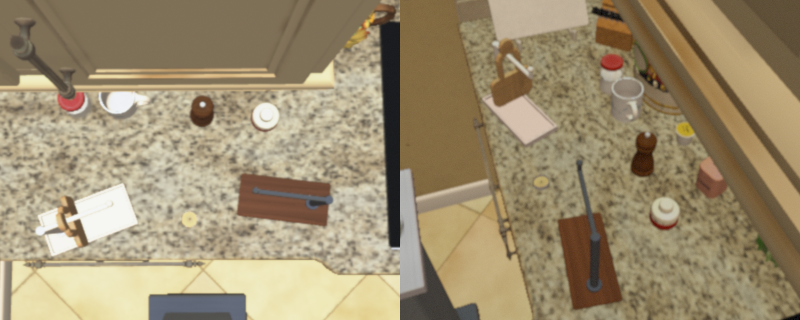

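The left stand holds the board at crop (68,218) in the top view. The storage bar is at (255–325,195), and the tea light lies between them at (190,218). I'll go over the tab, turning the tool to close along the bar.

```bash
python3 -m inch '[[[1,0,0,-4,0,0,0],[1,-3,-2,-8,0,0,-0.15],[1,-8,-5,-8,0,0,-0.3],[1,-13,-8.5,-8,0,0,-0.45],[1,-18,-12,-8,0,0,-0.6],[1,-23,-15,-8,0,0,-0.7],[1,-28.6,-18.3,-8,0,0,-0.79],[1,-28.6,-18.3,-8,0,0,-0.79]]]' 40
cat > st.py <<'E'
from h import *
np.set_printoptions(precision=4,suppress=True)
s=bot.get_state();print(s["clock"],s["tool_pos"],"\n",s["ee_rot"],s["joint_positions"],s["opening"],s["grasp_force"],s["wrist_force"])
E
python3 st.py
```

```text
clock: 2.1
tool_pos: [0.4386, 0.2515, 0.3115]
ee_rot: [[-0.942, -0.336, 0.001], [-0.336, 0.942, -0.001], [-0.001, -0.001, -1.0]]
wrist_force: [-0.6, 0.0, 0.1]
opening: 0.0855
grasp_force: 0.0
2.1 [0.4386 0.2515 0.3115] 
 [[-0.942  -0.3356  0.0007]
 [-0.3356  0.942  -0.0005]
 [-0.0005 -0.0007 -1.    ]] [ 0.5211  0.1134 -0.1162  1.3408 -0.0008  0.1788] 0.08553086479831697 0.0 [-0.58    0.0157  0.1488]
```

```bash
python3 -m inch '[[[1,0,0.5,2,0,0,0],[1,0,0.5,5,0,0,0],[1,0,0.5,7.5,0,0,0],[1,0,0.5,9.4,0,0,0],[1,0,0.5,9.4,0,0,0],[1,0,0.5,9.4,0,0,0],[0.5,0,0.5,9.4,0,0,0],[0.3,0,0.5,9.4,0,0,0]]]' 40
python3 - <<'E'
from h import *
for c in("side","top"):
    p=eyes.read_camera(c);cv2.imwrite(f"pics/{c}2.png",cv2.resize(p["img"][120:260,180:320] if c=="side" else p["img"][250:390,140:280],None,fx=3,fy=3))
a=[cv2.imread(f"pics/{c}2.png") for c in("side","top")];cv2.imwrite("pics/c2.png",cv2.resize(np.hstack(a),(800,400)))
E
```

```text
clock: 3.1
tool_pos: [0.4355, 0.2597, 0.218]
ee_rot: [[-0.94, -0.341, 0.001], [-0.341, 0.94, 0.001], [-0.001, 0.0, -1.0]]
wrist_force: [-0.0, 0.5, -0.4]
opening: 0.0516
grasp_force: 0.0
```

View pics/c2.png

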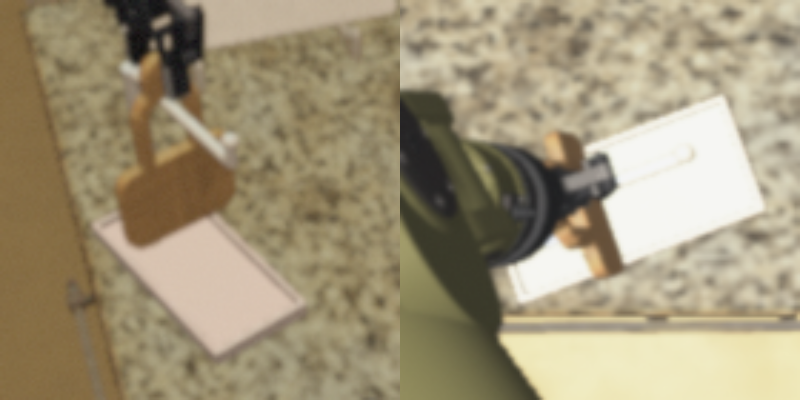

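The fingers straddle the tab (side view, around (160,70)), so I'll close.

```bash
python3 -m inch '[[[0.2,0,-0.2,0,0,0,0],[0.1,0,-0.2,0,0,0,0],[0,0,-0.2,0,0,0,0],[0,0,-0.2,0,0,0,0],[0,0,-0.2,0,0,0,0],[0,0,-0.2,0,0,0,0],[0,0,-0.2,0,0,0,0],[0,0,-0.2,0,0,0,0]]]' 60
```

```text
clock: 4.2
tool_pos: [0.436, 0.2574, 0.2175]
ee_rot: [[-0.94, -0.341, 0.0], [-0.341, 0.94, -0.0], [-0.0, -0.0, -1.0]]
wrist_force: [-0.9, -1.7, 4.6]
opening: 0.0113
grasp_force: 60.2
```

```bash
python3 -m inch '[[[0,0,0,-0.5,0,0,0],[0,0,0,-1.2,0,0,0],[0,0,0,-1.9,0,0,0],[0,0,0,-2.6,0,0,0],[0,0,0,-3.3,0,0,0],[0,0,0,-3.7,0,0,0],[0,0,0,-3.7,0,0,0],[0,0,0,-3.7,0,0,0]]]'
cat > look.py <<'E'
from h import *
import sys
np.set_printoptions(precision=4,suppress=True)
p=eyes.read_camera("side");r=cut_out(p,"board")
u=r[0]["box"];cu,cv=int(u[0]),int(u[1]);cu=np.clip(cu,90,550);cv=np.clip(cv,90,390)
cv2.imwrite(f"pics/{sys.argv[1]}.png",cv2.resize(p["img"][cv-90:cv+90,cu-90:cu+90],None,fx=3,fy=3,interpolation=cv2.INTER_CUBIC))
b=pts(p,r[0]["mask"]);m=np.median(b,0);b=b[np.linalg.norm(b-m,axis=1)<.15]
c=b.mean(0);e=np.linalg.svd(b-c,full_matrices=0)[2]
print("conf",r[0]["confidence"],"mean",c,"normal",e[2],"x,y,z pct",np.percentile(b,[1,50,99],axis=0).tolist())
for z in np.arange(b[:,2].min(),b[:,2].max(),.02):
    k=b[(b[:,2]>=z)&(b[:,2]<z+.02)]
    if len(k)>4:print("%.3f mid %s mean %s"%(z,(k.min(0)+k.max(0))/2,k.mean(0)))
E
python3 look.py l3
```

```text
clock: 5.2
tool_pos: [0.4357, 0.2574, 0.2541]
ee_rot: [[-0.94, -0.341, -0.0], [-0.341, 0.94, -0.0], [0.0, -0.0, -1.0]]
wrist_force: [0.6, 0.7, -2.0]
opening: 0.0109
grasp_force: 59.3
conf 0.73 mean [0.4315 0.25   0.1621] normal [-0.3305  0.9438 -0.0001] x,y,z pct [[0.3830024689108688, 0.23231060041390092, 0.09044697952406626], [0.4272146503862423, 0.24876376551944313, 0.15725378579373928], [0.48708276141944834, 0.2721264909145922, 0.27045419353097044]]
0.086 mid [0.4334 0.2521 0.0964] mean [0.4348 0.2509 0.0983]
0.106 mid [0.4316 0.2487 0.1158] mean [0.4281 0.2482 0.1156]
0.126 mid [0.4367 0.2519 0.1357] mean [0.4279 0.248  0.1358]
0.146 mid [0.4362 0.2518 0.1558] mean [0.431  0.2492 0.1559]
0.166 mid [0.4364 0.2541 0.1757] mean [0.4323 0.251  0.175 ]
0.186 mid [0.4371 0.2461 0.1957] mean [0.437  0.2524 0.1961]
0.206 mid [0.4368 0.2523 0.216 ] mean [0.4371 0.2523 0.2165]
0.226 mid [0.4375 0.2158 0.2358] mean [0.4338 0.2507 0.2371]
0.246 mid [0.436  0.2535 0.2556] mean [0.4289 0.2492 0.2534]
0.266 mid [0.4238 0.25   0.2722] mean [0.4244 0.2503 0.2721]
```

View pics/l3.png

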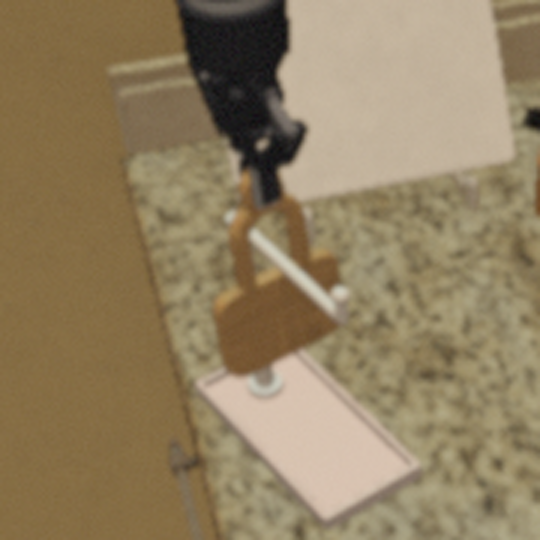

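The board is upright with the bar mid-hole, ball at (342,295). Slide it out along the bar.

```bash
python3 -m inch '[[[0,0,-1,0,0,0,0],[0,0,-3,0,0,0,0],[0,0,-5,0,0,0,0],[0,0,-7,0,0,0,0],[0,0,-9,0,0,0,0],[0,0,-11,0,0,0,0],[0,0,-13,0,0,0,0],[0,0,-14.5,0,0,0,0]]]'
python3 -m inch '[[[0,0,0,0,0,0,0],[0,0,0,0,0,0,0],[0,0,0,0,0,0,0],[0,0,0,0,0,0,0],[0,0,0,0,0,0,0],[0,0,0,0,0,0,0],[0,0,0,0,0,0,0],[0,0,0,0,0,0,0]]]'
python3 look.py l4
```

```text
clock: 6.3
tool_pos: [0.4855, 0.1199, 0.2542]
ee_rot: [[-0.94, -0.34, -0.0], [-0.34, 0.94, -0.0], [0.0, -0.0, -1.0]]
wrist_force: [0.0, 0.5, -1.3]
opening: 0.0111
grasp_force: 59.3
clock: 7.3
tool_pos: [0.4853, 0.1212, 0.2543]
ee_rot: [[-0.94, -0.341, 0.0], [-0.341, 0.94, 0.0], [-0.0, 0.0, -1.0]]
wrist_force: [1.2, -1.0, -3.2]
opening: 0.011
grasp_force: 59.3
conf 0.72 mean [0.4836 0.115  0.1616] normal [-0.3295  0.944  -0.0163] x,y,z pct [[0.43219552633752945, 0.09656197589696253, 0.09363625689461118], [0.47975805674132965, 0.11357205563784717, 0.15699960569858173], [0.5384922469359377, 0.13510139623572817, 0.26875591983510577]]
0.091 mid [0.4872 0.1173 0.1009] mean [0.4876 0.1155 0.1021]
0.111 mid [0.4853 0.116  0.121 ] mean [0.4844 0.1144 0.1213]
0.131 mid [0.4857 0.1153 0.1409] mean [0.4836 0.1143 0.1408]
0.151 mid [0.4862 0.1171 0.161 ] mean [0.4842 0.1146 0.1608]
0.171 mid [0.4867 0.1182 0.1804] mean [0.4828 0.1161 0.1784]
0.191 mid [0.4858 0.1327 0.2011] mean [0.4844 0.1162 0.2013]
0.211 mid [0.4861 0.1316 0.221 ] mean [0.485  0.1163 0.2208]
0.231 mid [0.4856 0.115  0.2406] mean [0.4777 0.1134 0.2408]
0.251 mid [0.4741 0.1137 0.261 ] mean [0.4726 0.1129 0.2614]
0.271 mid [0.4745 0.1152 0.2744] mean [0.4743 0.1152 0.274 ]
```

View pics/l4.png

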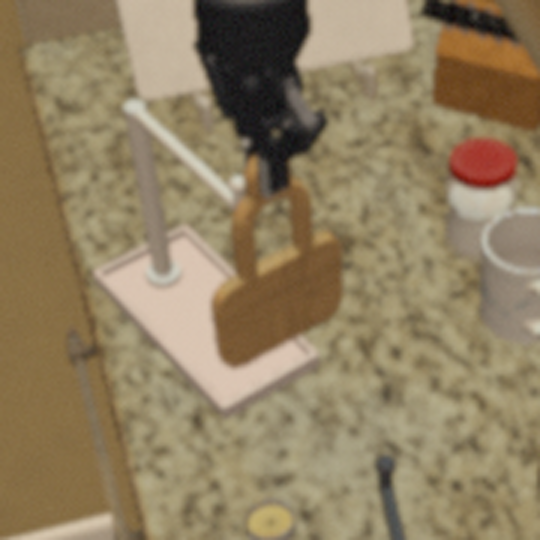

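The board is clear of the drying bar's ball at (238,188), hanging upright. Now carry it over in line with the storage bar, turning 27°.

```bash
python3 -m inch '[[[0,0.5,-2,0,0,0,0],[0,1.2,-5,0,0,0,0.05],[0,2,-8,0,0,0,0.15],[0,2.8,-11,0,0,0,0.25],[0,3.5,-14,0,0,0,0.35],[0,4.2,-16.5,0,0,0,0.45],[0,4.7,-18.4,0,0,0,0.476],[0,4.7,-18.4,0,0,0,0.476]]]'
python3 -m inch '[[[0,0,0,0,0,0,0],[0,0,0,0,0,0,0],[0,0,0,0,0,0,0],[0,0,0,0,0,0,0],[0,0,0,0,0,0,0],[0,0,0,0,0,0,0],[0,0,0,0,0,0,0],[0,0,0,0,0,0,0]]]'
python3 look.py l5
python3 - <<'E'
from h import *
for c in("top","side"):
    p=eyes.read_camera(c);q=pts(p,np.ones((480,640),bool))
    s=q[(q[:,2]>.19)&(q[:,2]<.212)&(q[:,1]>-.26)&(q[:,1]<-.14)&(abs(q[:,0]-.487)<.02)]
    f=np.polyfit(s[:,1],s[:,0],1);b=q[(q[:,2]>.217)&(q[:,2]<.24)&(abs(q[:,1]+.127)<.014)&(abs(q[:,0]-.4955)<.014)]
    print(c,f,np.polyval(f,[-.067,-.127,-.235]),b.min(0),b.max(0))
E
```

```text
clock: 8.4
tool_pos: [0.5039, -0.0688, 0.2542]
ee_rot: [[-0.992, 0.129, -0.0], [0.129, 0.992, -0.0], [0.0, -0.0, -1.0]]
wrist_force: [0.2, 0.2, -1.3]
opening: 0.0108
grasp_force: 59.3
clock: 9.4
tool_pos: [0.5039, -0.0678, 0.2543]
ee_rot: [[-0.992, 0.128, 0.0], [0.128, 0.992, 0.0], [-0.0, 0.0, -1.0]]
wrist_force: [-0.2, -0.0, -1.9]
opening: 0.0108
grasp_force: 59.3
conf 0.89 mean [ 0.5023 -0.0734  0.1639] normal [0.1322 0.9912 0.0012] x,y,z pct [[0.4497837846396422, -0.08222005836824747, 0.09377691663487872], [0.49712369132290163, -0.07251902391191567, 0.16094039362431367], [0.5580738708605228, -0.06171579278735329, 0.26805189221881626]]
0.090 mid [ 0.5035 -0.0736  0.1004] mean [ 0.5021 -0.0733  0.1019]
0.110 mid [ 0.5048 -0.0734  0.1205] mean [ 0.5037 -0.0737  0.1206]
0.130 mid [ 0.5038 -0.0735  0.1405] mean [ 0.5036 -0.0737  0.1404]
0.150 mid [ 0.5039 -0.0709  0.1605] mean [ 0.5012 -0.0733  0.1607]
0.170 mid [ 0.5035 -0.069   0.1803] mean [ 0.5021 -0.0713  0.178 ]
0.190 mid [ 0.504  -0.1048  0.2005] mean [ 0.5036 -0.0788  0.2005]
0.210 mid [ 0.5039 -0.0956  0.2204] mean [ 0.5022 -0.0763  0.2206]
0.230 mid [ 0.5044 -0.0694  0.2402] mean [ 0.5018 -0.0717  0.2402]
0.250 mid [ 0.5033 -0.0723  0.2601] mean [ 0.498  -0.0724  0.259 ]
0.270 mid [ 0.4909 -0.0694  0.2747] mean [ 0.4906 -0.0695  0.2741]Traceback (most recent call last):
  File "<stdin>", line 6, in <module>
    return umr_minimum(a, axis, None, out, keepdims, initial, where)
ValueError: zero-size array to reduction operation minimum which has no identity
```

View pics/l5.png

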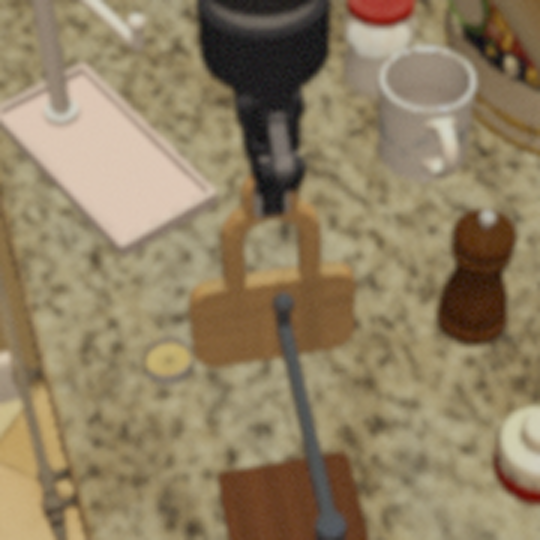

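The board is upright, and the storage ball at (283,302) lines up with the hole axis. Slide in over the stop.

```bash
python3 -m inch '[[[0,0,-2,0,0,0,0],[0,0,-4,0,0,0,0],[0,0,-6,0,0,0,0],[0,0,-8,0,0,0,0],[0,0,-10,0,0,0,0],[0,0,-12,0,0,0,0],[0,0,-14,0,0,0,0],[0,0,-15,0,0,0,0]]]'
python3 -m inch '[[[0,0,-0.7,0,0,0,0],[0,0,-1.5,0,0,0,0],[0,0,-1.5,0,0,0,0],[0,0,-1.5,0,0,0,0],[0,0,-1.5,0,0,0,0],[0,0,-1.5,0,0,0,0],[0,0,-1.5,0,0,0,0],[0,0,-1.5,0,0,0,0]]]'
python3 look.py l6
```

```text
clock: 10.55
tool_pos: [0.4846, -0.2178, 0.2542]
ee_rot: [[-0.992, 0.129, -0.0], [0.129, 0.992, 0.0], [0.0, 0.0, -1.0]]
wrist_force: [0.4, -0.0, -2.0]
opening: 0.0111
grasp_force: 59.4
clock: 11.55
tool_pos: [0.4829, -0.2314, 0.2543]
ee_rot: [[-0.992, 0.127, 0.0], [0.127, 0.992, -0.0], [-0.0, -0.0, -1.0]]
wrist_force: [0.2, -0.4, -2.1]
opening: 0.011
grasp_force: 59.4
conf 0.92 mean [ 0.4803 -0.2361  0.1658] normal [ 0.1315  0.9912 -0.012 ] x,y,z pct [[0.4271395065294874, -0.24476310129866433, 0.09508700725955983], [0.471434243650404, -0.2354143487525871, 0.16373155858513821], [0.5377791155911102, -0.22291517270266475, 0.2708020050564884]]
0.092 mid [ 0.4819 -0.2356  0.1019] mean [ 0.481  -0.2369  0.1032]
0.112 mid [ 0.4823 -0.236   0.122 ] mean [ 0.481  -0.2369  0.122 ]
0.132 mid [ 0.4829 -0.2338  0.142 ] mean [ 0.4799 -0.2367  0.1421]
0.152 mid [ 0.4829 -0.2315  0.162 ] mean [ 0.4797 -0.2364  0.1624]
0.172 mid [ 0.4835 -0.2324  0.1818] mean [ 0.4821 -0.2344  0.179 ]
0.192 mid [ 0.4826 -0.2487  0.2019] mean [ 0.4827 -0.2374  0.2018]
0.212 mid [ 0.4826 -0.234   0.2217] mean [ 0.4809 -0.2363  0.2217]
0.232 mid [ 0.483  -0.2326  0.2419] mean [ 0.4784 -0.2351  0.2415]
0.252 mid [ 0.4684 -0.2318  0.2613] mean [ 0.4681 -0.2341  0.2626]
0.272 mid [ 0.4695 -0.232   0.2752] mean [ 0.4698 -0.2326  0.2754]
```

View pics/l6.png

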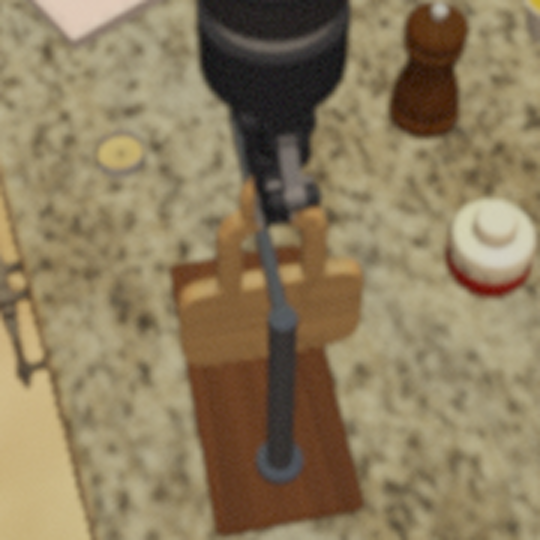

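The bar runs through the hole (245,200 to 285,315) with the board near the post. Lower, then release in place.

```bash
python3 -m inch '[[[0,0.1,0,0.7,0,0,0],[0,0.1,0,1.4,0,0,0],[0,0.1,0,2.1,0,0,0],[0,0.1,0,2.7,0,0,0],[0,0.1,0,3.2,0,0,0],[0,0.1,0,3.5,0,0,0],[0,0.1,0,3.6,0,0,0],[0,0.1,0,3.6,0,0,0]]]'
python3 -m inch '[[[0,0,0,0,0,0,0],[0,0,0,0,0,0,0],[0,0,0,0,0,0,0],[0,0,0,0,0,0,0],[0,0,0,0,0,0,0],[0,0,0,0,0,0,0],[0,0,0,0,0,0,0],[0,0,0,0,0,0,0]]]'
python3 look.py l7 | head -1
```

```text
clock: 12.65
tool_pos: [0.4819, -0.2314, 0.2184]
ee_rot: [[-0.992, 0.127, 0.0], [0.127, 0.992, -0.0], [-0.0, -0.0, -1.0]]
wrist_force: [-0.3, -0.4, -1.2]
opening: 0.0113
grasp_force: 59.4
clock: 13.65
tool_pos: [0.4819, -0.2313, 0.2183]
ee_rot: [[-0.992, 0.128, 0.0], [0.128, 0.992, -0.0], [-0.0, -0.0, -1.0]]
wrist_force: [-0.1, 0.7, -1.7]
opening: 0.0107
grasp_force: 59.4
conf 0.82 mean [ 0.4789 -0.2358  0.1285] normal [ 0.1338  0.991  -0.0007] x,y,z pct [[0.4269362750633708, -0.24448741666661936, 0.05902195296473336], [0.46916510358915864, -0.2352999271601401, 0.1266442045080639], [0.5369709102109708, -0.2238840047965887, 0.23412041059258362]]
```

```bash
python3 -m inch '[[[0,0,0,0.1,0,0,0],[0,0,0,0.1,0,0,0],[0.1,0,0,0.1,0,0,0],[0.2,0,0,0.1,0,0,0],[0.3,0,0,0.1,0,0,0],[0.4,0,0,0.1,0,0,0],[0.5,0,0,0.1,0,0,0],[0.5,0,0,0.1,0,0,0]]]' 30
python3 -m inch '[[[0.5,0,0,0,0,0,0],[0.5,0,0,0,0,0,0],[0.5,0,0,0,0,0,0],[0.5,0,0,0,0,0,0],[0.5,0,0,0,0,0,0],[0.5,0,0,0,0,0,0],[0.5,0,0,0,0,0,0],[0.5,0,0,0,0,0,0]]]'
python3 look.py l8|head -1
```

```text
clock: 14.75
tool_pos: [0.4819, -0.2313, 0.2173]
ee_rot: [[-0.992, 0.127, -0.0], [0.127, 0.992, 0.0], [0.0, 0.0, -1.0]]
wrist_force: [-0.6, -0.1, -0.9]
opening: 0.0422
grasp_force: 0.0
clock: 15.75
tool_pos: [0.4819, -0.2313, 0.2173]
ee_rot: [[-0.992, 0.127, 0.0], [0.127, 0.992, -0.0], [-0.0, -0.0, -1.0]]
wrist_force: [-0.1, -0.4, -0.1]
opening: 0.0426
grasp_force: 0.0
conf 0.73 mean [ 0.4767 -0.2358  0.1256] normal [ 0.1314  0.9913 -0.0041] x,y,z pct [[0.42460332028010356, -0.24474549605043902, 0.05778069349797433], [0.46792583172726643, -0.2351195227187814, 0.12338640680181512], [0.535577205267924, -0.22331091085382881, 0.23461152933202345]]
```

View pics/l8.png

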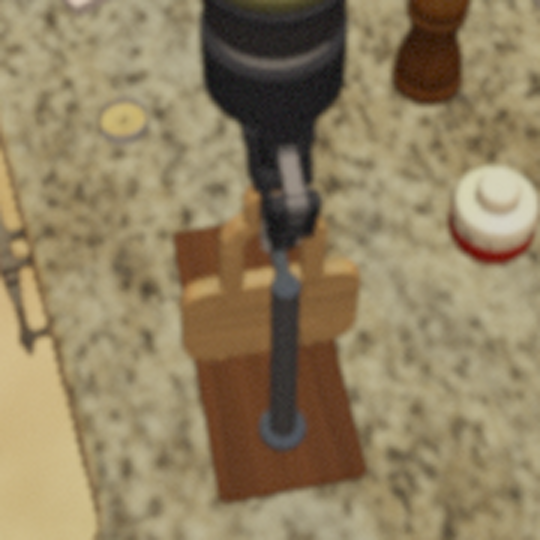

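The board hangs freely with the fingers open around the tab (265,200). Rise straight up and wait for any swing to settle.

```bash
python3 -m inch '[[[0.5,0,0,-1,0,0,0],[0.5,0,0,-2.5,0,0,0],[0.5,0,0,-4,0,0,0],[0.5,0,0,-6,0,0,0],[0.5,0,0,-8,0,0,0],[0.5,0,0,-10,0,0,0],[0.5,0,0,-10,0,0,0],[0.5,0,0,-10,0,0,0]]]'
python3 -m inch '[[[0.5,0,0,0,0,0,0],[0.5,0,0,0,0,0,0],[0.5,0,0,0,0,0,0],[0.5,0,0,0,0,0,0],[0.5,0,0,0,0,0,0],[0.5,0,0,0,0,0,0],[0.5,0,0,0,0,0,0],[0.5,0,0,0,0,0,0]]]'
python3 look.py l9; python3 look.py l10|head -1
```

```text
clock: 16.85
tool_pos: [0.4818, -0.2313, 0.3171]
ee_rot: [[-0.992, 0.127, -0.0], [0.127, 0.992, 0.0], [0.0, 0.0, -1.0]]
wrist_force: [-0.4, -0.1, -1.1]
opening: 0.0428
grasp_force: 0.0
clock: 17.85
tool_pos: [0.4819, -0.2313, 0.3173]
ee_rot: [[-0.992, 0.127, -0.0], [0.127, 0.992, -0.0], [0.0, -0.0, -1.0]]
wrist_force: [-0.1, 0.5, 0.6]
opening: 0.0425
grasp_force: 0.0
conf 0.61 mean [ 0.4781 -0.2364  0.1422] normal [-0.1423 -0.9898 -0.0029] x,y,z pct [[0.42496414459798704, -0.27482946863262947, 0.0553673672708507], [0.4744912478742374, -0.23581766356032507, 0.13577071638643368], [0.5350589419565336, -0.22148429004533773, 0.24477664042423505]]
-0.003 mid [ 0.4508 -0.2015  0.006 ] mean [ 0.4514 -0.2089  0.0099]
0.037 mid [ 0.4839 -0.2373  0.0554] mean [ 0.4865 -0.2373  0.0556]
0.057 mid [ 0.4805 -0.237   0.0668] mean [ 0.4776 -0.2369  0.0675]
0.077 mid [ 0.4801 -0.2337  0.0868] mean [ 0.4761 -0.2367  0.0867]
0.097 mid [ 0.4807 -0.2367  0.1068] mean [ 0.4784 -0.237   0.107 ]
0.117 mid [ 0.4803 -0.2333  0.1267] mean [ 0.4767 -0.2366  0.1275]
0.137 mid [ 0.4802 -0.2492  0.1468] mean [ 0.4774 -0.2343  0.1435]
0.157 mid [ 0.4815 -0.2524  0.1668] mean [ 0.479  -0.2403  0.1675]
0.177 mid [ 0.4817 -0.2524  0.1869] mean [ 0.4804 -0.2402  0.1872]
0.197 mid [ 0.4821 -0.2512  0.2068] mean [ 0.4795 -0.2368  0.2069]
0.217 mid [ 0.4824 -0.233   0.2271] mean [ 0.4812 -0.2366  0.2277]
0.237 mid [ 0.4821 -0.2327  0.2427] mean [ 0.4819 -0.2337  0.2421]
conf 0.91 mean [ 0.4786 -0.2361  0.1429] normal [-0.134  -0.991   0.0076] x,y,z pct [[0.424799330072665, -0.2447433764007925, 0.0587719081369444], [0.4746068810795042, -0.23574192443016379, 0.1356551731745722], [0.5349726675145138, -0.22325609998174817, 0.24486348729427493]]
```

View pics/l9.png

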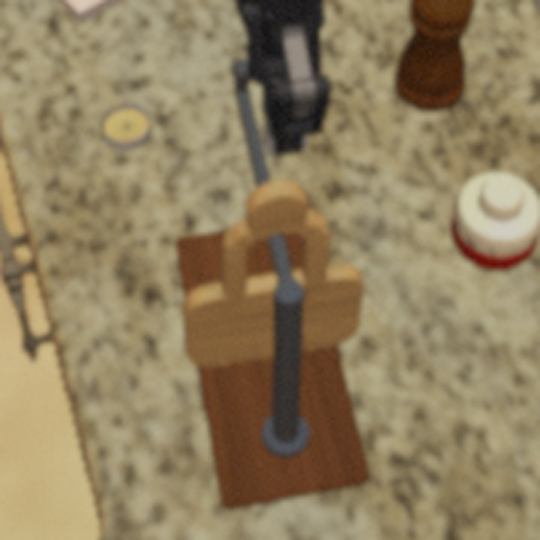

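It hangs still and upright close to the post, with the gripper clear. Hand in.

```bash
python3 -m inch '[[[0.5,0,0,0,0,0,0],[0.5,0,0,0,0,0,0],[0.5,0,0,0,0,0,0],[0.5,0,0,0,0,0,0],[0.5,0,0,0,0,0,0],[0.5,0,0,0,0,0,0],[0.5,0,0,0,0,0,0],[0.5,0,0,0,0,0,0]]]'
python3 -c "from rig import bot;print(bot.close_job())"
```

```text
clock: 19.05
tool_pos: [0.4819, -0.2313, 0.3173]
ee_rot: [[-0.992, 0.127, 0.0], [0.127, 0.992, -0.0], [-0.0, -0.0, -1.0]]
wrist_force: [0.2, 0.6, -1.1]
opening: 0.0427
grasp_force: 0.0
the job is handed in; nothing more can be done
None
```

The board is hanging freely and upright on the storage bar, about 45 mm from the post by camera measurement, and I handed the job in at about 19 s; the hand-in call returned no verdict.

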